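# Set out the sampling station tray

### The job

Set out the sampling station in the five-bay green tray, where the timer and the vial already stand: put the steel cup in the middle bay, between the timer and the vial, the loose blue screw cap in the end bay next to the timer and the black stopper in the end bay next to the vial, and close the cup with its orange-knobbed lid. Each piece stands the same way up as now, in the middle of its bay, the lid centred on the cup; leave the timer and the vial in their bays, and the marker, the tweezers and the blue-capped jar where they are.

Things in the scene. Friction and masses are not known exactly. Their poses are not given: they have to be found in the camera images.
- tray: shallow green tray 88 x 424 x 8 mm, fixed on a grey-blue mat. Origin: centre of its underside; x across (away), y along it, z up. Five 80 x 80 mm bays in a row, centres at x = 0, y = -168, -84, 0, 84, 168 mm; bay floors 3 mm, tops of the 4 mm wide ribs between and round them 8 mm above the origin. Timer and vial stand in the bays at y = +-84 mm, either way round; the others are empty
- timer_centre (a point): white round twist timer, 68 mm across, 47 mm high, standing loose in a bay next to the middle one; the point is its centre, half-way up. Stays where it is
- vial_centre (a point): small whitish plastic bottle with a white screw cap, 36 mm across, 75 mm high, standing loose in the other bay next to the middle one; the point is its centre, half-way up. Stays where it is
- cup_centre (a point): open steel cup (pale, matt), 65 mm across, 88 mm high, loose, standing upright on the grey-blue mat beyond the tray with its mouth up; can be gripped across its body; the point is on its axis, half-way up
- lid_centre (a point): the cup's lid, loose on the mat: steel disc 74 mm across, 4 mm thick, orange knob on top (20 mm across, 16 at its foot, 26 mm high) to grip it by; below, a conical plug 5 mm deep, 46 mm across narrowing to 38, that goes loosely into the cup's mouth so the disc rests on the rim. 35 mm high in all; the point is on its axis, half-way up, 17.5 mm above the plug's foot
- cap_centre (a point): loose dark blue screw cap, 53 mm across, 26 mm high, lying on the mat by itself with its open side down; the point is its centre, half-way up
- stopper_centre (a point): black rubber stopper, 31 mm across at its top and a little narrower below, 26 mm high, loose, standing on its narrow end on the mat; the point is its centre, half-way up
- marker: felt marker with a blue cap, 136 x 13 x 14 mm, lying loose on the mat among the things beyond the tray, its length (x axis) pointing roughly away from the robot; origin at the middle of its underside. Stays where it is
- tweezers: steel tweezers, 129 x 16 x 9 mm, lying loose on the mat among the things beyond the tray, their length (x axis) pointing roughly away from the robot; origin at the middle of their underside. Stay where they are
- jar: reagent jar with blue screw cap, 60 mm across, 149 mm high, standing loose at the left; origin at the centre of its underside. Stays where it is
Not all that is in view belongs to the job. What is shaped like the part that bears cup_centre but red is not meant.

How it is judged:
At the end, for the whole second after the job is handed in: Cup, cap and stopper upright on the floor of their bays, within 15 mm of its middle along x and y; lid seated on the cup within 10 mm of its axis; tilts under 0.12 rad; timer and vial upright, moved under 20 mm; marker, tweezers and jar moved under 30 mm; all at rest (((y of timer_centre in the frame of tray between 0.064 and 0.104 m and (x of cap_centre in the frame of tray between -0.015 and 0.015 m and y of cap_centre in the frame of tray between 0.153 and 0.183 m and z of cap_centre in the frame of tray between 0.012 and 0.02 m) and (x of stopper_centre in the frame of tray between -0.015 and 0.015 m and y of stopper_centre in the frame of tray between -0.183 and -0.153 m and z of stopper_centre in the frame of tray between 0.012 and 0.02 m)) or (y of timer_centre in the frame of tray between -0.104 and -0.064 m and (x of cap_centre in the frame of tray between -0.015 and 0.015 m and y of cap_centre in the frame of tray between -0.183 and -0.153 m and z of cap_centre in the frame of tray between 0.012 and 0.02 m) and (x of stopper_centre in the frame of tray between -0.015 and 0.015 m and y of stopper_centre in the frame of tray between 0.153 and 0.183 m and z of stopper_centre in the frame of tray between 0.012 and 0.02 m))) and x of cup_centre in the frame of tray between -0.015 and 0.015 m and y of cup_centre in the frame of tray between -0.015 and 0.015 m and z of cup_centre in the frame of tray between 0.043 and 0.051 m and horizontal distance between lid_centre and cup_centre below 0.01 m and z of lid_centre in the frame of tray between 0.0995 and 0.1075 m and angle between each of cup_centre, lid_centre, cap_centre, stopper_centre, timer_centre, vial_centre's own z axis and vertical below 0.12 rad and distance of each of timer_centre, vial_centre from where it was at the start of the episode below 0.02 m and distance of each of marker, tweezers, jar from where it was at the start of the episode below 0.03 m and linear speed of each of cup, lid, cap, stopper below 0.02 m/s); the robot touches nothing.
It fails at once if the jar is knocked over (angle between jar's own z axis and vertical above 0.5 rad).
It fails at once if the vial or the timer is knocked over (angle between any of vial_centre, timer_centre's own z axis and vertical above 0.5 rad).
It also fails if it takes over 117 s, if anything falls off the work surface, if the arm or the gripper's body presses on something with over 40 N, if the wrist force passes 120 N, or if a joint passes its speed limit or range.

### The arm

A 6-joint arm with a two-finger parallel gripper is mounted at the origin on a cart in front of the work surface, level with it; the furniture and walls round the work are solid. World frame = base frame: x ahead of the robot, y to its left, z up, the work surface at z = 0. Lengths are in m, angles in rad, forces in N, time in s.
With the tool pointing down it reaches from about 0.375 to 0.975 m from the base axis. Payload 3.8 kg.
Tool frame: the origin (TCP) lies at the very end of the fingers, on their centre line; the grasp point (between the pads) lies 19 mm behind it; z points along the fingers, y is the direction in which the jaws open and shut (so a half turn about z gives the same grasp; the last joint's range is limited). The gripper opens to 85 mm and grips with 20 to 120 N. Pads are 22 mm wide; open, the fingers measure 114 mm over their backs; the gripper's body (76 mm by 85 mm) begins 54 mm behind the grasp point. The pads swing forward as they close: fully open they stand 13 mm farther back than shut.
Start: joints at [1.156, 0.264, 1.604, -0, 1.274, -0.037], TCP at [0.249, 0.627, 0.231] pointing down, gripper open.
Joint ranges: [-2.63, 2.63], [-0.94, 2.18], [0.31, 2.57], [-1.31, 4.45], [0, 2.66], [-2.55, 2.55]. Speed limits (rad/s): [2.57, 2.57, 3.14, 3.14, 3.14, 3.14].

### API

Orientations are given as a rotation vector (axis times angle).
In Python, from workcell import bot, viewer gives the robot as it stands.
- The arm moves only by the tool jog_arm, never from a script. Its argument "motion" is a list of rows, each an object of numbers: "dx", "dy", "dz": the shift along the world's x, y, z in cm; "turn": the turn about the world's z in rad. A call has 1 to 12 rows; each row shifts and turns the commanded pose from where the row before left it; what a row does not reach is not made up. A row lasts 1/12 s, in which the tool goes at most 41.7 mm and 7.16 degrees, less where a joint would pass 70% of its speed; a pose out of reach is approached as far as the arm can. A call is refused whole if a number of a shift passes 4.17 or a number of a turn 0.125, either way. A call with a gripper value outside its range is refused whole. "fingers" is the finger opening in cm, from 0 to 8.54, set as the call begins (left out, the last holds). The fingers move at their own pace and stop on an object; "grip_force" is the grip in N (left out, the last holds). Time passes only in rows, so rows that do not move let the fingers close. It gives the time, the measured TCP pose, the force and the opening at its end, in the units of the state.
- bot.read_state(): the state, without advancing time (a new reading comes with each control period).
- viewer.read_camera(name): name is "scene" or "top" or "wrist"; returns (picture, depth): 420x560x3 uint8, red, green, blue; 420x560 float32, m along the optical axis (not along the pixel's ray), 0 where there is no reading.
- viewer.camera_info(name): a dict with "vertical_fov" (degrees; the focal length in pixels is half the picture's height over the tangent of half this angle, whatever the lens; pixels are square), "cx", "cy" (the principal point, pixels), "R" (3x3) and "t" (3): a world point X has camera coordinates R X + t. Camera axes: x right, y down, z forward; pixel columns grow to the right and rows downward; lengths in m; the calibration is good to about 2 mm. The wrist camera is an equidistant fisheye: a pixel r from the principal point sees the ray r / f radians off the axis. A picture is of the moment at which its call begins: read the wrist's pose just before it. camera_info takes no time and is no camera call; for the wrist camera it gives the pose at the moment of the call.
- bot.finish_job(): hands the job in, once; it reports no verdict.
The state is a dict: "time": time; "q": joint angles; "joint_vel": joint speeds; "joint_torque": joint torques, N m; "tool_pos": TCP position; "tcp_rot": TCP orientation; "wrist_force": force on the tool from outside, world axes, zero at the start; "torque": the same for the moment, N m; "width": opening from 0.0 (shut) to 1.0 (fully open).
Only numpy, scipy, OpenCV 4.12 (cv2) and the standard library are available. Lean on these libraries where they do the work, as an engineer would, in place of code of your own. Each camera call takes 0.05 s, during which the arm holds its last target. There are 200 camera calls.

## Working session

There is one attempt and no reset: what is moved stays moved. The work goes in short steps, Python scripts to look and compute and a tool call to move; the robot and the scene stay as the last step left them, time stands still between calls to the robot, and variables do not carry over. Pictures are saved under pics/ and viewed, about 12 in all and at most 16, crops included, and the job is handed in when it is done.

Besides the shell and the picture viewer there is one more tool, called after ">>>" as name(argument=value, ...), one argument or row to a line, values as JSON. jog_arm: Moves the arm, as the interface text tells. Its arguments: {"type":"object","properties":{"motion":{"type":"array"},"fingers":{"type":"number"},"grip_force":{"type":"number"}},"required":["motion"]}

```bash
mkdir -p pics; ls
cat > h.py <<'E'
import numpy as np, cv2
from workcell import bot, viewer
def grab(n):
    ci=viewer.camera_info(n); im,d=viewer.read_camera(n); return ci,im,d
def save(n,im): cv2.imwrite('pics/'+n,cv2.cvtColor(im,cv2.COLOR_RGB2BGR))
def foc(ci): return 210/np.tan(np.radians(ci['vertical_fov']/2))
def ray(ci,u,v,fish=False):
    f=foc(ci); x=(u-ci['cx'])/f; y=(v-ci['cy'])/f
    if fish:
        r=np.hypot(x,y); k=np.sin(r)/r if r>1e-9 else 1; d=np.array([x*k,y*k,np.cos(r)])
    else: d=np.array([x,y,1.])
    R=np.array(ci['R']); t=np.array(ci['t']); return -R.T@t, R.T@d
def onz(ci,u,v,z,fish=False):
    o,d=ray(ci,u,v,fish); return o+d*(z-o[2])/d[2]
def cloud(ci,d):
    f=foc(ci); v,u=np.mgrid[:420,:560]; P=np.stack([(u-ci['cx'])/f*d,(v-ci['cy'])/f*d,d],-1)
    return (P-np.array(ci['t']))@np.array(ci['R'])
E
python3 - <<'E'
from h import *
s=bot.read_state(); print(s)
for n in ('top','scene'):
    ci,im,d=grab(n); save(n+'0.png',im); np.savez('pics/'+n+'0.npz',im=im,d=d); print(n,ci)
E
```

```text
pics
{'time': 0.0, 'q': array([ 1.15611892e+00,  2.64732309e-01,  1.60541150e+00, -2.39305008e-05,
        1.27372258e+00, -3.68905337e-02]), 'joint_vel': array([ 0.00082748, -0.00082052,  0.00129834,  0.00124303, -0.00013907,
       -0.0004951 ]), 'joint_torque': array([-3.63095724e-04, -5.15112376e+01, -3.67313576e+01, -2.88174906e-04,
        1.30411561e-02, -2.49151458e-05]), 'tool_pos': array([0.24868102, 0.62670576, 0.22995585]), 'tcp_rot': array([-0.58980095, -3.08523404,  0.00348844]), 'wrist_force': array([ 1.23646954,  0.59853783, -0.38580877]), 'torque': array([-0.03490511,  0.00012099, -0.02327581]), 'width': 1.0007775483017671}
top {'vertical_fov': 52.598713438226135, 'cx': 280.0745928380197, 'cy': 208.4908685975497, 'R': array([[ 8.38023990e-04, -9.99582573e-01, -2.88786740e-02],
       [-9.97644298e-01,  1.14520684e-03, -6.85896677e-02],
       [ 6.85941086e-02,  2.88681243e-02, -9.97226895e-01]]), 't': array([0.10729129, 0.52655975, 1.06594733])}
scene {'vertical_fov': 48.526607109142404, 'cx': 283.25652901428407, 'cy': 220.07933560388278, 'R': array([[ 0.82333222, -0.56755881,  0.00102255],
       [-0.40473189, -0.58838762, -0.69999436],
       [ 0.39788962,  0.57591405, -0.71414764]]), 't': array([-0.37059032,  0.30106415,  1.16985388])}
```

View pics/top0.png

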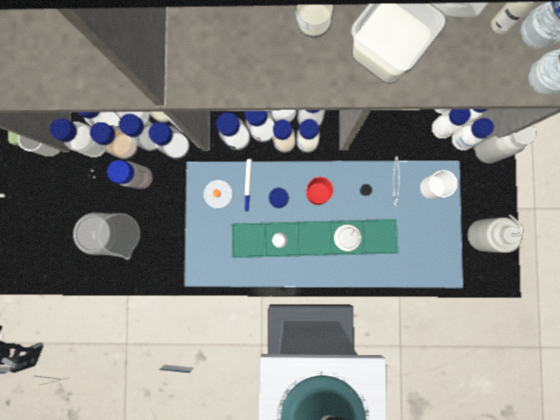

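View pics/scene0.png

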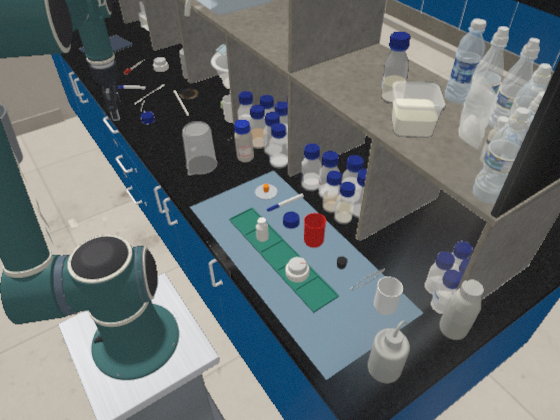

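The top view shows:
- Lid (217,194), marker (248,185), blue cap (279,198), stopper (366,190) and tweezers (396,180).
- Vial (279,240) and timer (347,237) in the tray, and the jar (122,173) at the left.
- Cup candidates: the red one (319,190), which is the excluded decoy, and the pale one (438,184), which fits the steel cup.

I'll confirm the pale cup in a crop while measuring.

```bash
cat > m.py <<'E'
from h import *
z=np.load('pics/top0.npz'); im,d=z['im'],z['d']; ci=viewer.camera_info('top'); P=cloud(ci,d)
hsv=cv2.cvtColor(im,cv2.COLOR_RGB2HSV)
print('cam',-np.array(ci['R']).T@np.array(ci['t']))
def blob(m,box):
    u0,v0,u1,v1=box; k=np.zeros(m.shape,bool); k[v0:v1,u0:u1]=m[v0:v1,u0:u1]; return k
g=(hsv[...,0]>70)&(hsv[...,0]<90)&(hsv[...,1]>120)
k=blob(g,(225,212,405,265)); pts=np.argwhere(k)[:,::-1].astype(np.float32)
r=cv2.minAreaRect(pts); print('tray',r)
c=[onz(ci,*p,0.008) for p in cv2.boxPoints(r)]; print(np.round(c,4)); 
mc=np.mean(c,0); print('traycentre',mc, 'depth z', np.median(P[k][:,2]))
mat=P[270:280,200:450,2]; print('matz',np.median(mat))
# height map segments
for n,box in dict(lid=(200,176,235,212),cap=(266,184,292,212),red=(303,172,336,207),stop=(357,181,376,199),cup=(417,166,462,206),vial=(268,228,292,252),timer=(330,222,366,254),marker=(240,155,256,214),tw=(389,153,404,208),jar=(102,155,155,192)).items():
    u0,v0,u1,v1=box; q=P[v0:v1,u0:u1].reshape(-1,3); q=q[d[v0:v1,u0:u1].ravel()>0]; h=q[:,2]; zt=np.percentile(h,99.5)
    t=q[(h>zt-0.006)]; print(n,'ztop %.3f'%zt,len(t),'mid',np.round((t.min(0)+t.max(0))/2,4),'ext',np.round(np.ptp(t,axis=0),3),'mean',np.round(t.mean(0),4))
# shelf
for v in (20,60,100,105,110,115,125,140,150): print(v,[np.round(P[v,u],3).tolist() for u in (185,250,330,360,430)])
a=cv2.resize(im[150:215,410:470],None,fx=6,fy=6,interpolation=cv2.INTER_CUBIC)
b=cv2.resize(im[150:215,300:360],None,fx=6,fy=6,interpolation=cv2.INTER_CUBIC); save('cupcrop.png',np.hstack([b,a]))
E
python3 m.py
```

```text
cam [0.45211172 0.07587159 1.10220633]
tray ((314.18170166015625, 238.1183624267578), (31.896827697753906, 161.51292419433594), 88.29864501953125)
[[ 0.4859  0.2292  0.008 ]
 [ 0.4981 -0.1851  0.008 ]
 [ 0.4169 -0.1861  0.008 ]
 [ 0.4039  0.2261  0.008 ]]
traycentre [0.45120481 0.02104685 0.008     ] depth z 0.005959617377562296
matz 0.001121969518417924
lid ztop 0.038 48 mid [0.5664 0.2683 0.0365] ext [0.018 0.018 0.008] mean [0.5662 0.2683 0.0358]
cap ztop 0.031 235 mid [0.5553 0.1109 0.0287] ext [0.046 0.048 0.007] mean [0.5552 0.1107 0.0278]
red ztop 0.091 85 mid [0.5674 0.0096 0.0895] ext [0.061 0.063 0.007] mean [0.5684 0.0085 0.089 ]
stop ztop 0.031 100 mid [ 0.5741 -0.1114  0.0286] ext [0.028 0.028 0.007] mean [ 0.5739 -0.1108  0.0276]
cup ztop 0.091 98 mid [ 0.5822 -0.2827  0.0888] ext [0.063 0.065 0.007] mean [ 0.5831 -0.286   0.0885]
vial ztop 0.081 74 mid [0.4478 0.1068 0.0793] ext [0.022 0.022 0.007] mean [0.4475 0.1067 0.0786]
timer ztop 0.053 286 mid [ 0.4528 -0.0637  0.0515] ext [0.047 0.049 0.008] mean [ 0.4531 -0.0638  0.05  ]
marker ztop 0.017 160 mid [0.5897 0.190
[... 647 characters left out ...]
[0.682, 0.149, 0.381], [0.68, 0.011, 0.383], [0.68, -0.041, 0.382], [0.678, -0.159, 0.384]]
110 [[0.676, 0.265, 0.373], [0.677, 0.15, 0.368], [0.788, -0.024, -0.002], [0.69, -0.05, 0.32], [0.787, -0.286, -0.004]]
115 [[0.706, 0.298, 0.243], [0.731, 0.172, 0.154], [0.775, -0.024, -0.002], [0.681, -0.051, 0.317], [0.773, -0.285, -0.002]]
125 [[0.685, 0.298, 0.242], [0.722, 0.177, 0.102], [0.748, -0.023, -0.0], [0.681, -0.062, 0.246], [0.746, -0.283, 0.0]]
140 [[0.699, 0.348, 0.047], [0.709, 0.187, 0.002], [0.708, -0.023, -0.0], [0.708, -0.102, -0.003], [0.706, -0.283, 0.0]]
150 [[0.678, 0.353, 0.026], [0.682, 0.187, -0.001], [0.682, -0.023, -0.002], [0.68, -0.1, 0.003], [0.68, -0.282, -0.002]]
```

View pics/cupcrop.png

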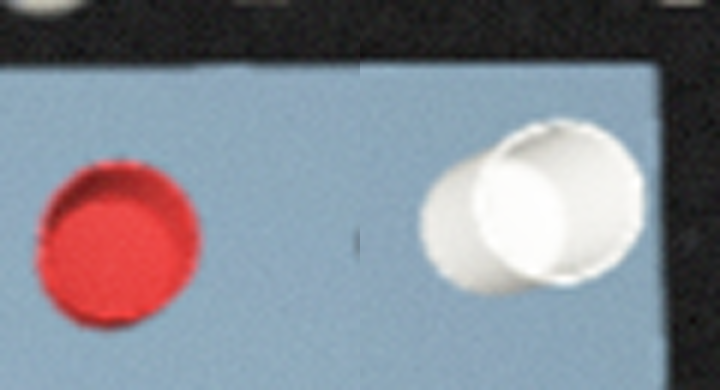

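The crop confirms it: the pale cup (right) is an upright open cup with its rim centre near (443,183). The red one (left) is the decoy.

The timer is on the right (−y), so the cap goes to the right end bay (0.456,−0.147) and the stopper to the left end bay (0.446,0.189). The cup goes in the middle (0.451,0.021). I'll keep the jaws along world x for every grasp.

>>> jog_arm(
  motion=[
    {"dx":0.9,"dy":-3.4,"turn":-0.1},
    {"dx":0.9,"dy":-3.4,"turn":-0.1},
    {"dx":0.9,"dy":-3.4,"turn":-0.1},
    {"dx":0.9,"dy":-3.4,"turn":-0.1},
    {"dx":0.9,"dy":-3.4,"turn":-0.1},
    {"dx":0.9,"dy":-3.4,"turn":-0.1},
    {"dx":0.9,"dy":-3.4,"turn":-0.1},
    {"dx":0.9,"dy":-3.4,"turn":-0.1},
    {"dx":0.9,"dy":-3.4,"turn":-0.1},
    {"dx":0.9,"dy":-3.4,"turn":-0.1},
    {"dx":0.9,"dy":-3.4,"turn":-0.1},
    {"dx":0.9,"dy":-3.4,"turn":-0.1},
  ],
  fingers=7.2,
)

```text
validation failed for argument at $.mo...
```

>>> jog_arm(
  motion=[
    {"dx":1.65,"dy":-0.9},
    {"dx":1.65,"dy":-0.9},
    {"dx":1.65,"dy":-0.9},
    {"dx":1.65,"dy":-0.9},
    {"dx":1.65,"dy":-0.9},
    {"dx":1.65,"dy":-0.9},
    {"dx":1.65,"dy":-0.9},
    {"dx":1.65,"dy":-0.9},
    {"dx":1.65,"dy":-0.9},
    {"dx":1.65,"dy":-0.9},
    {"dx":1.65,"dy":-0.9},
    {"dx":0},
  ],
)

```text
validation failed for argument at $.mo...
```

Run:
```python
from h import *
s=bot.read_state(); print(s['time'],s['q'].round(3),s['tool_pos'],s['tcp_rot'],s['wrist_force'],s['width'])
ci,im,d=grab('wrist'); save('w1.png',im); np.savez('pics/w1.npz',im=im,d=d,R=ci['R'],t=ci['t']); print(ci)
```

```text
0.1 [ 1.156  0.265  1.605  0.     1.274 -0.037] [0.24873096 0.62675874 0.23006343] [-0.58990692 -3.08520795  0.0031844 ] [ 0.51063361 -0.59288188 -0.20912888] 1.0004912272004518
{'vertical_fov': 65.70646984690485, 'cx': 278.1539193053411, 'cy': 209.01839905365384, 'R': array([[ 0.36923724,  0.92933375, -0.00162482],
       [ 0.88500269, -0.35108927,  0.30578843],
       [ 0.28360905, -0.11434644, -0.9520981 ]]), 't': array([-0.67337523, -0.03981652,  0.37891207])}
```

View pics/w1.png

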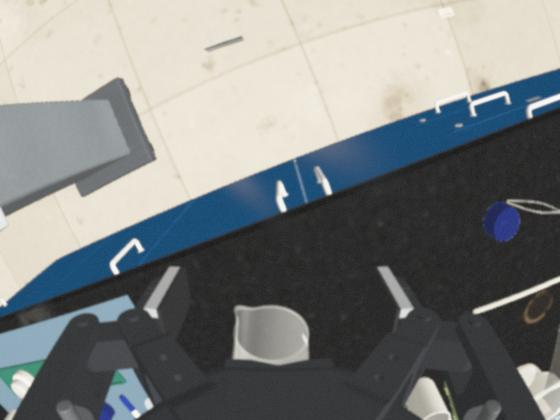

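The wrist picture shows only the beaker (270,330) ahead of the gripper. The move was refused on format, so I'll put all four keys in each row. First I check the beaker's height.

Run:
```python
from h import *
z=np.load('pics/top0.npz'); P=cloud(viewer.camera_info('top'),z['d'])
q=P[205:262,68:145].reshape(-1,3); t=q[q[:,2]>0.03]; print(t.min(0),t.max(0))
```

```text
[0.40563417 0.07587159 0.03003203] [0.51196816 0.57364662 1.10220633]
```

>>> jog_arm(
  motion=[
    {"dx":0,"dy":-3.4,"dz":0,"turn":-0.1},
    {"dx":0,"dy":-3.4,"dz":0,"turn":-0.1},
  ],
  fingers=7.2,
  grip_force=40,
)

```text
time: 0.32
tool_pos: [0.2487, 0.5593, 0.2298]
tcp_rot: [-0.9, -3.01, 0.003]
wrist_force: [0.7, -0.7, 0.8]
width: 0.848
```

>>> jog_arm(
  motion=[
    {"dx":0.5,"dy":-3.5,"dz":0,"turn":-0.1},
    {"dx":0.5,"dy":-3.5,"dz":0,"turn":-0.1},
    {"dx":0.5,"dy":-3.5,"dz":0,"turn":-0.1},
    {"dx":1,"dy":-3.5,"dz":0,"turn":-0.1},
    {"dx":2,"dy":-3.5,"dz":0,"turn":-0.1},
    {"dx":2,"dy":-3.5,"dz":0,"turn":-0.1},
    {"dx":2,"dy":-3.5,"dz":0,"turn":-0.1},
    {"dx":2,"dy":-3.5,"dz":0,"turn":-0.1},
    {"dx":3.5,"dy":-2,"dz":0,"turn":-0.1},
    {"dx":3.5,"dy":-2,"dz":0,"turn":-0.09},
    {"dx":3.5,"dy":-2,"dz":0,"turn":0},
    {"dx":3.5,"dy":-2,"dz":0,"turn":0},
  ],
)

```text
time: 1.32
tool_pos: [0.4952, 0.1978, 0.2313]
tcp_rot: [-2.219, -2.224, -0.001]
wrist_force: [0.2, 1.0, 0.7]
width: 0.841
```

>>> jog_arm(
  motion=[
    {"dx":3.5,"dy":-2,"dz":0,"turn":0},
    {"dx":2.6,"dy":-2,"dz":0,"turn":0},
    {"dx":0,"dy":-2,"dz":0,"turn":0},
    {"dx":0,"dy":0,"dz":0,"turn":0},
  ],
)

```text
time: 1.65
tool_pos: [0.5561, 0.1359, 0.2304]
tcp_rot: [2.222, 2.221, -0.004]
wrist_force: [-0.2, -0.5, -0.2]
width: 0.843
```

Run:
```python
from h import *
s=bot.read_state(); print(s['time'],s['q'].round(3),s['tool_pos'],s['tcp_rot'],s['wrist_force'],s['width'])
ci,im,d=grab('wrist'); save('w1.png',im); np.savez('pics/w1.npz',im=im,d=d,R=ci['R'],t=ci['t'])
```

```text
1.65 [ 0.197  0.073  1.827 -0.002  1.243  0.198] [0.55606853 0.13591457 0.23039753] [ 2.22181261  2.22053293 -0.00387456] [-0.21719995 -0.48541569 -0.19019665] 0.8425873016212426
```

View pics/w1.png

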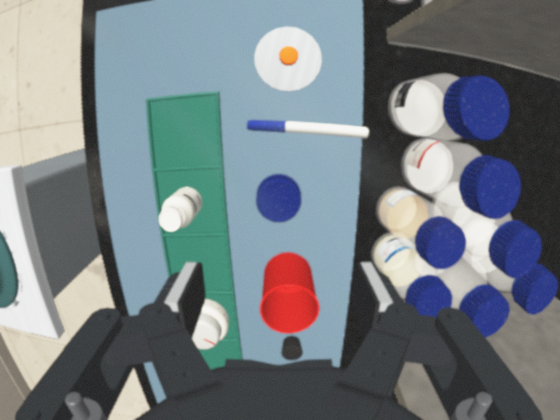

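The wrist view shows the cap at (279,198), lid knob (288,56), marker (308,128), vial (180,208), timer (212,325) and the red decoy (290,295). I'll cross-check the positions with this calibration.

Run:
```python
from h import *
z=np.load('pics/w1.npz'); im=z['im']; ci=viewer.camera_info('wrist'); ci=dict(ci,R=z['R'],t=z['t'])
h=cv2.cvtColor(im,cv2.COLOR_RGB2HSV)
def cen(m,box,zz):
    u0,v0,u1,v1=box; k=np.zeros(m.shape,np.uint8); k[v0:v1,u0:u1]=m[v0:v1,u0:u1]
    c=max(cv2.findContours(k,0,2)[0],key=cv2.contourArea)[:,0]; 
    p=np.array([onz(ci,*q,zz,True) for q in c]); return (p.min(0)+p.max(0))/2,np.ptp(p,axis=0)
blue=(h[...,0]>105)&(h[...,0]<130)&(h[...,1]>150)
print('cap',cen(blue,(250,170,310,228),0.02))
print('knob',cen((h[...,0]<20)&(h[...,1]>150),(270,40,305,75),0.033))
g=(h[...,0]>70)&(h[...,0]<90)&(h[...,1]>120)
for uv in ((149,100),(219,93)): print('corner',onz(ci,*uv,0.008,True))
```

```text
cap (array([0.55720506, 0.11251714, 0.02      ]), array([4.50481904e-02, 5.16415972e-02, 1.11022302e-16]))
knob (array([0.56633223, 0.26888875, 0.033     ]), array([0.01629484, 0.01716741, 0.        ]))
corner [0.40667025 0.22883866 0.008     ]
corner [0.490636   0.23132853 0.008     ]
```

Both views agree within about 2–3 mm. Descending on the cap.

>>> jog_arm(
  motion=[
    {"dx":0,"dy":-2.4,"dz":0,"turn":0},
    {"dx":0,"dy":0,"dz":-4,"turn":0},
    {"dx":0,"dy":0,"dz":-4,"turn":0},
    {"dx":0,"dy":0,"dz":-4,"turn":0},
    {"dx":0,"dy":0,"dz":-4,"turn":0},
    {"dx":0,"dy":0,"dz":-2.5,"turn":0},
    {"dx":0,"dy":0,"dz":-2,"turn":0},
    {"dx":0,"dy":0,"dz":-1,"turn":0},
    {"dx":0,"dy":0,"dz":-0.8,"turn":0},
    {"dx":0,"dy":0,"dz":0,"turn":0},
    {"dx":0,"dy":0,"dz":0,"turn":0},
  ],
)

```text
time: 2.62
tool_pos: [0.5556, 0.116, 0.0092]
tcp_rot: [2.217, 2.225, 0.002]
wrist_force: [-0.5, -0.1, 0.6]
width: 0.841
```

>>> jog_arm(
  motion=[
    {"dx":0,"dy":0,"dz":0,"turn":0},
    {"dx":0,"dy":0,"dz":0,"turn":0},
    {"dx":0,"dy":0,"dz":0,"turn":0},
    {"dx":0,"dy":0,"dz":0,"turn":0},
    {"dx":0,"dy":0,"dz":0,"turn":0},
    {"dx":0,"dy":0,"dz":0,"turn":0},
    {"dx":0,"dy":0,"dz":0,"turn":0},
    {"dx":0,"dy":0,"dz":0,"turn":0},
  ],
  fingers=4.5,
  grip_force=40,
)

```text
time: 3.28
tool_pos: [0.5565, 0.1158, 0.0106]
tcp_rot: [2.217, 2.223, 0.004]
wrist_force: [-1.3, 0.5, 5.3]
width: 0.566
```

>>> jog_arm(
  motion=[
    {"dx":0,"dy":0,"dz":0,"turn":0},
    {"dx":0,"dy":0,"dz":0.5,"turn":0},
    {"dx":0,"dy":0,"dz":1,"turn":0},
    {"dx":0,"dy":0,"dz":2,"turn":0},
    {"dx":0,"dy":0,"dz":3,"turn":0},
    {"dx":0,"dy":0,"dz":0,"turn":0},
    {"dx":0,"dy":0,"dz":0,"turn":0},
  ],
)

```text
time: 3.87
tool_pos: [0.5577, 0.1157, 0.0768]
tcp_rot: [2.215, 2.222, 0.008]
wrist_force: [-0.1, -0.1, -1.1]
width: 0.566
```

Run:
```python
from h import *
s=bot.read_state(); print(s['time'],s['tool_pos'],s['wrist_force'],s['width'])
ci,im,d=grab('wrist'); save('w2.png',im)
ci,im,d=grab('scene'); save('s2.png',im)
z=cv2.imread('pics/s2.png')[170:300,220:380]; w=cv2.imread('pics/w2.png')[150:420,120:440]
cv2.imwrite('pics/c2.png',np.hstack([cv2.resize(z,(400,325)),cv2.resize(w,(385,325))]))
```

```text
3.8667 [0.55769303 0.11574778 0.07684109] [-0.11846581 -0.13440049 -1.05509872] 0.5657486113258821
```

View pics/c2.png

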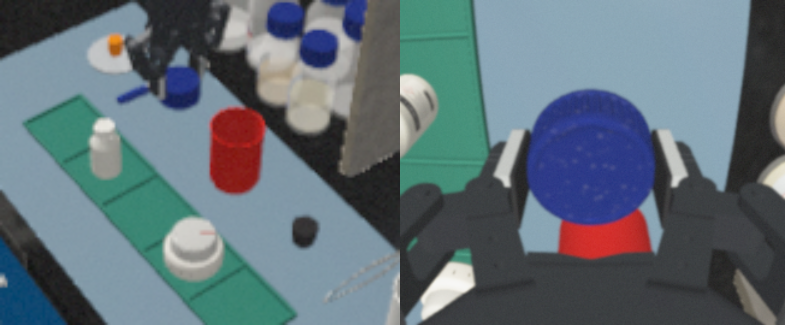

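The cap is lifted and level between the pads. The 48 mm opening suggests the grip is off-centre, so I measure the offset.

Run:
```python
from h import *
ci=viewer.camera_info('wrist'); im=cv2.imread('pics/w2.png'); h=cv2.cvtColor(im,cv2.COLOR_BGR2HSV)
m=((h[...,0]>105)&(h[...,0]<130)&(h[...,1]>120)).astype(np.uint8)
c=max([c for c in cv2.findContours(m,0,2)[0] if 170<c[:,0,0].mean()<380],key=cv2.contourArea)[:,0]
print(c.min(0),c.max(0))
for zz in (.066,.08,.092):
    p=np.array([onz(ci,*q,zz,True) for q in c]); print(zz,p.min(0),p.max(0),(p.min(0)+p.max(0))/2)
print(bot.read_state()['tool_pos'])
```

```text
[225 225] [331 335]
0.066 [0.52629016 0.06753989 0.066     ] [0.58450122 0.13672729 0.066     ] [0.55539569 0.10213359 0.066     ]
0.08 [0.52899154 0.07928809 0.08      ] [0.58174872 0.14199324 0.08      ] [0.55537013 0.11064067 0.08      ]
0.092 [0.531307   0.08935798 0.092     ] [0.57938944 0.14650691 0.092     ] [0.55534822 0.11793244 0.092     ]
[0.55490212 0.1153315  0.07365454]
```

The grip is centred within about 2 mm; the cap's top is simply narrower than its skirt. Carrying it to the right end bay.

>>> jog_arm(
  motion=[
    {"dx":0,"dy":0,"dz":3,"turn":0},
    {"dx":0,"dy":0,"dz":3,"turn":0},
    {"dx":-1.2,"dy":-3.25,"dz":0,"turn":0},
    {"dx":-1.2,"dy":-3.25,"dz":0,"turn":0},
    {"dx":-1.2,"dy":-3.25,"dz":0,"turn":0},
    {"dx":-1.2,"dy":-3.25,"dz":0,"turn":0},
    {"dx":-1.2,"dy":-3.25,"dz":0,"turn":0},
    {"dx":-1.2,"dy":-3.25,"dz":0,"turn":0},
    {"dx":-1.2,"dy":-3.25,"dz":0,"turn":0},
    {"dx":-1.2,"dy":-3.25,"dz":0,"turn":0},
    {"dx":0,"dy":0,"dz":0,"turn":0},
    {"dx":0,"dy":0,"dz":0,"turn":0},
  ],
)

```text
time: 4.97
tool_pos: [0.4574, -0.1457, 0.132]
tcp_rot: [-2.221, -2.218, 0.001]
wrist_force: [-0.3, 0.9, 0.0]
width: 0.566
```

>>> jog_arm(
  motion=[
    {"dx":0,"dy":0,"dz":-3,"turn":0},
    {"dx":0,"dy":0,"dz":-3,"turn":0},
    {"dx":0,"dy":0,"dz":-2.5,"turn":0},
    {"dx":0,"dy":0,"dz":-1.5,"turn":0},
    {"dx":0,"dy":0,"dz":-1,"turn":0},
    {"dx":0,"dy":0,"dz":-0.5,"turn":0},
    {"dx":0,"dy":0,"dz":-0.4,"turn":0},
    {"dx":0,"dy":0,"dz":-0.2,"turn":0},
    {"dx":0,"dy":0,"dz":0,"turn":0},
    {"dx":0,"dy":0,"dz":0,"turn":0},
  ],
)

```text
time: 5.8
tool_pos: [0.46, -0.1445, 0.0136]
tcp_rot: [2.217, 2.224, 0.001]
wrist_force: [-1.4, 1.0, 2.5]
width: 0.564
```

>>> jog_arm(
  motion=[
    {"dx":0,"dy":0,"dz":0,"turn":0},
    {"dx":0,"dy":0,"dz":0,"turn":0},
    {"dx":0,"dy":0,"dz":0,"turn":0},
    {"dx":0,"dy":0,"dz":0,"turn":0},
    {"dx":0,"dy":0,"dz":0.5,"turn":0},
    {"dx":0,"dy":0,"dz":2,"turn":0},
    {"dx":0,"dy":0,"dz":4,"turn":0},
    {"dx":0,"dy":0,"dz":4,"turn":0},
    {"dx":0,"dy":0,"dz":4,"turn":0},
    {"dx":0,"dy":0,"dz":4,"turn":0},
  ],
  fingers=6.2,
)

```text
time: 6.63
tool_pos: [0.4585, -0.1445, 0.1994]
tcp_rot: [-2.218, -2.225, 0.0]
wrist_force: [0.6, 0.0, -0.9]
width: 0.727
```

>>> jog_arm(
  motion=[
    {"dx":3,"dy":-3.2,"dz":0,"turn":0},
    {"dx":3,"dy":-3.2,"dz":0,"turn":0},
    {"dx":3,"dy":-3.2,"dz":0,"turn":0},
    {"dx":3,"dy":-1.5,"dz":0,"turn":0},
    {"dx":0.5,"dy":0,"dz":0,"turn":0},
    {"dx":0,"dy":0,"dz":0,"turn":0},
    {"dx":0,"dy":0,"dz":0,"turn":0},
  ],
  fingers=8.5,
)

```text
time: 7.22
tool_pos: [0.5788, -0.2503, 0.1967]
tcp_rot: [-2.217, -2.223, 0.001]
wrist_force: [0.1, 0.5, 0.4]
width: 0.996
```

Run:
```python
from h import *
s=bot.read_state(); print(s['time'],s['tool_pos'],s['width'])
ci,im,d=grab('wrist'); save('w3.png',im); np.savez('pics/w3.npz',im=im,R=ci['R'],t=ci['t'])
```

```text
7.2167 [ 0.57878522 -0.25032962  0.19665282] 0.9958583116058908
```

View pics/w3.png

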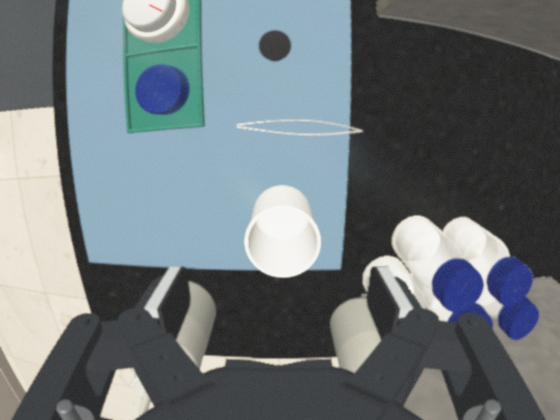

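The cap at (161,89) sits centred in its bay (126–203, 47–131). The cup rim is at (283,241), the stopper at (275,45) and the tweezers at (300,127). The bottles below (195,320) and (355,335) need a clearance check.

Run:
```python
from h import *
z=np.load('pics/w3.npz'); im=z['im']; ci=dict(viewer.camera_info('wrist'),R=z['R'],t=z['t']); h=cv2.cvtColor(im,cv2.COLOR_RGB2HSV)
print('rim',[(np.round(onz(ci,*p,.088,True),4)) for p in((245,241),(320,241),(283,207),(283,276),(283,241))])
print('stopper',onz(ci,275,45,.026,True),'cap',onz(ci,161,89,.025,True))
print('bay corners',[np.round(onz(ci,*p,.008,True),4) for p in((126,131),(204,125),(126,57),(201,47))])
q=np.load('pics/top0.npz'); P=cloud(viewer.camera_info('top'),q['d']); 
r=P[150:265,463:530].reshape(-1,3); r=r[(r[:,2]>.03)&(r[:,2]<.36)]; 
print('bottles',[ (np.round(r[k].min(0),3),np.round(r[k].max(0),3)) for k in (r[:,0]<.56,(r[:,0]>=.56))])
```

```text
rim [array([ 0.5512, -0.2814,  0.088 ]), array([ 0.6144, -0.2812,  0.088 ]), array([ 0.5829, -0.2513,  0.088 ]), array([ 0.5835, -0.3149,  0.088 ]), array([ 0.5832, -0.2812,  0.088 ])]
stopper [ 0.57555278 -0.11126155  0.026     ] cap [ 0.46313983 -0.14939149  0.025     ]
bay corners [array([ 0.4133, -0.1902,  0.008 ]), array([ 0.5028, -0.1886,  0.008 ]), array([ 0.4158, -0.1086,  0.008 ]), array([ 0.5004, -0.1069,  0.008 ])]
bottles [(array([ 0.42 , -0.449,  0.03 ]), array([ 0.503, -0.368,  0.191])), (array([ 0.644, -0.451,  0.03 ]), array([ 0.673, -0.395,  0.139]))]
```

>>> jog_arm(
  motion=[
    {"dx":0,"dy":-1.4,"dz":0,"turn":0},
    {"dx":0,"dy":-1.4,"dz":0,"turn":0},
    {"dx":0,"dy":0,"dz":-3,"turn":0},
    {"dx":0,"dy":0,"dz":-3,"turn":0},
    {"dx":0,"dy":0,"dz":-3,"turn":0},
    {"dx":0,"dy":0,"dz":-3,"turn":0},
    {"dx":0,"dy":0,"dz":-2,"turn":0},
    {"dx":0,"dy":0,"dz":-1,"turn":0},
    {"dx":0,"dy":0,"dz":0,"turn":0},
    {"dx":0,"dy":0,"dz":0,"turn":0},
  ],
)

```text
time: 8.1
tool_pos: [0.5793, -0.2794, 0.0477]
tcp_rot: [2.218, 2.224, -0.0]
wrist_force: [0.6, -0.9, 0.2]
width: 0.997
```

>>> jog_arm(
  motion=[
    {"dx":0,"dy":0,"dz":0,"turn":0},
    {"dx":0,"dy":0,"dz":0,"turn":0},
    {"dx":0,"dy":0,"dz":0,"turn":0},
    {"dx":0,"dy":0,"dz":0,"turn":0},
    {"dx":0,"dy":0,"dz":0,"turn":0},
    {"dx":0,"dy":0,"dz":0,"turn":0},
    {"dx":0,"dy":0,"dz":0,"turn":0},
    {"dx":0,"dy":0,"dz":0,"turn":0},
  ],
  fingers=5.5,
  grip_force=40,
)

```text
time: 8.77
tool_pos: [0.5815, -0.2799, 0.0501]
tcp_rot: [2.214, 2.222, 0.002]
wrist_force: [0.7, -0.7, 6.8]
width: 0.731
```

>>> jog_arm(
  motion=[
    {"dx":0,"dy":0,"dz":0.5,"turn":0},
    {"dx":0,"dy":0,"dz":1,"turn":0},
    {"dx":0,"dy":0,"dz":2,"turn":0},
    {"dx":0,"dy":0,"dz":3,"turn":0},
    {"dx":0,"dy":0,"dz":3,"turn":0},
    {"dx":0,"dy":0,"dz":2,"turn":0},
    {"dx":0,"dy":0,"dz":0,"turn":0},
    {"dx":0,"dy":0,"dz":0,"turn":0},
  ],
)

```text
time: 9.43
tool_pos: [0.5805, -0.2793, 0.1646]
tcp_rot: [2.215, 2.222, 0.002]
wrist_force: [-0.3, -0.0, -1.6]
width: 0.729
```

Run:
```python
from h import *
s=bot.read_state(); print(s['time'],s['tool_pos'],s['width'])
ci,im,d=grab('wrist'); save('w4.png',im); np.savez('pics/w4.npz',im=im,R=ci['R'],t=ci['t'])
```

```text
9.4333 [ 0.58046158 -0.2792652   0.16461845] 0.729117916120578
```

View pics/w4.png

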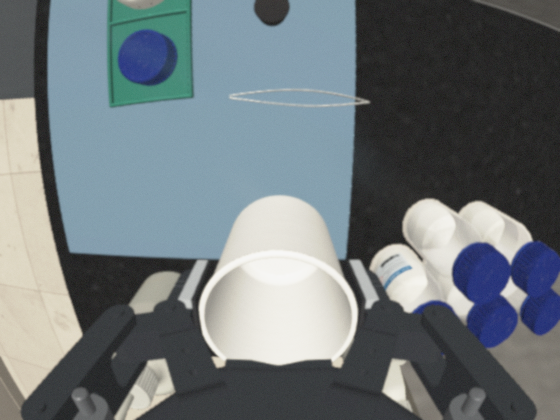

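The cup is held upright in the pads, rim at (279,305). Moving it to the middle bay.

>>> jog_arm(
  motion=[
    {"dx":0,"dy":0,"dz":2,"turn":0},
    {"dx":-1.3,"dy":3,"dz":0,"turn":0},
    {"dx":-1.3,"dy":3,"dz":0,"turn":0},
    {"dx":-1.3,"dy":3,"dz":0,"turn":0},
    {"dx":-1.3,"dy":3,"dz":0,"turn":0},
    {"dx":-1.3,"dy":3,"dz":0,"turn":0},
    {"dx":-1.3,"dy":3,"dz":0,"turn":0},
    {"dx":-1.3,"dy":3,"dz":0,"turn":0},
    {"dx":-1.3,"dy":3,"dz":0,"turn":0},
    {"dx":-1.2,"dy":3,"dz":0,"turn":0},
    {"dx":-1.2,"dy":3.2,"dz":0,"turn":0},
    {"dx":0,"dy":0,"dz":0,"turn":0},
  ],
)

```text
time: 10.48
tool_pos: [0.4471, 0.0275, 0.1795]
tcp_rot: [-2.209, -2.224, 0.004]
wrist_force: [1.1, -0.3, -1.4]
width: 0.73
```

Run:
```python
from h import *
s=bot.read_state(); print(s['time'],s['tool_pos'],s['width'])
ci,im,d=grab('top'); save('t5.png',im); np.savez('pics/t5.npz',im=im,d=d)
print(bot.read_state()['tool_pos'])
cv2.imwrite('pics/t5c.png',cv2.resize(cv2.imread('pics/t5.png')[150:275,190:460],None,fx=2.9,fy=2.9))
```

```text
10.4833 [0.44713762 0.02749351 0.17954275] 0.7302452425398814
[0.44858111 0.02541813 0.17991971]
```

View pics/t5c.png

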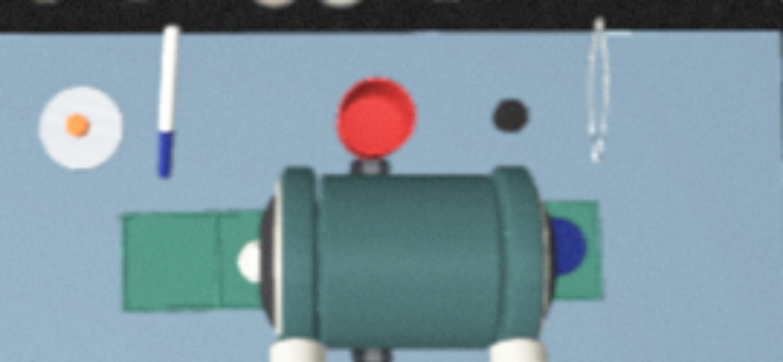

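The arm hides the tray in the top view; stopper, tweezers and marker are undisturbed. I'll let the arm settle and look with the wrist camera.

>>> jog_arm(
  motion=[
    {"dx":0,"dy":0,"dz":-3,"turn":0},
    {"dx":0,"dy":0,"dz":-3,"turn":0},
    {"dx":0,"dy":0,"dz":-1,"turn":0},
    {"dx":0,"dy":0,"dz":0,"turn":0},
    {"dx":0,"dy":0,"dz":0,"turn":0},
    {"dx":0,"dy":0,"dz":0,"turn":0},
  ],
)

```text
time: 11.03
tool_pos: [0.4526, 0.0227, 0.1133]
tcp_rot: [2.218, 2.223, 0.001]
wrist_force: [1.1, -0.6, -1.4]
width: 0.733
```

Run:
```python
from h import *
s=bot.read_state(); print(s['time'],s['tool_pos'],s['width'])
ci,im,d=grab('wrist'); save('w6.png',im); np.savez('pics/w6.npz',im=im,R=ci['R'],t=ci['t'])
for i in range(3): viewer.read_camera('wrist'); print(bot.read_state()['tool_pos'])
```

```text
11.0333 [0.45256008 0.02267263 0.11325867] 0.7326233230168896
[0.45308408 0.02288516 0.11393673]
[0.45299628 0.02294677 0.11393239]
[0.45276256 0.02302677 0.11376311]
```

View pics/w6.png

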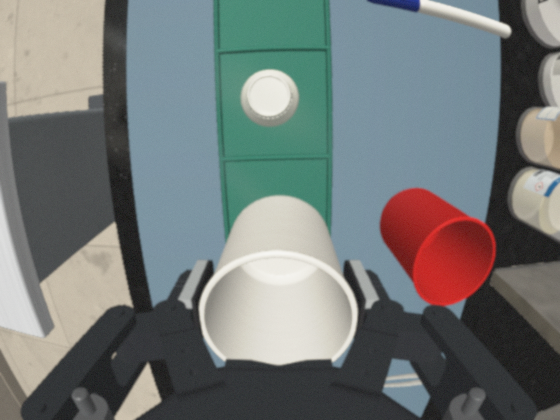

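The vial at (270,97) stands clear. The rib of the middle bay is at (221–331, 158) and the far rib at (217–331, 50). I compute the tray pose from these.

Run:
```python
from h import *
z=np.load('pics/w6.npz'); ci=dict(viewer.camera_info('wrist'),R=z['R'],t=z['t'])
for p in ((221,158),(331,157),(217,51),(331,48)): print(np.round(onz(ci,*p,.008,True),4))
print('rim',[np.round(onz(ci,*p,.152,True),4) for p in((200,308),(358,308))])
```

```text
[0.4089 0.0623 0.008 ]
[0.4938 0.0632 0.008 ]
[0.407  0.1453 0.008 ]
[0.4924 0.1475 0.008 ]
rim [array([0.4224, 0.0266, 0.152 ]), array([0.4842, 0.0266, 0.152 ])]
```

The middle bay centre comes out at (0.4525,0.021), and the cup is over it within about 1 mm. Lowering.

>>> jog_arm(
  motion=[
    {"dx":0,"dy":0,"dz":-2,"turn":0},
    {"dx":0,"dy":0,"dz":-1.5,"turn":0},
    {"dx":0,"dy":0,"dz":-1,"turn":0},
    {"dx":0,"dy":0,"dz":-0.6,"turn":0},
    {"dx":0,"dy":0,"dz":-0.4,"turn":0},
    {"dx":0,"dy":0,"dz":-0.3,"turn":0},
    {"dx":0,"dy":0,"dz":-0.2,"turn":0},
    {"dx":0,"dy":0,"dz":0,"turn":0},
    {"dx":0,"dy":0,"dz":0,"turn":0},
    {"dx":0,"dy":0,"dz":0,"turn":0},
  ],
)

```text
time: 12.07
tool_pos: [0.4521, 0.0232, 0.053]
tcp_rot: [2.218, 2.224, 0.001]
wrist_force: [-0.8, 0.9, 3.2]
width: 0.727
```

>>> jog_arm(
  motion=[
    {"dx":0,"dy":0,"dz":0,"turn":0},
    {"dx":0,"dy":0,"dz":0,"turn":0},
    {"dx":0,"dy":0,"dz":0,"turn":0},
    {"dx":0,"dy":0,"dz":0,"turn":0},
    {"dx":0,"dy":0,"dz":0,"turn":0},
    {"dx":0,"dy":0,"dz":1,"turn":0},
    {"dx":0,"dy":0,"dz":3,"turn":0},
    {"dx":0,"dy":0,"dz":4,"turn":0},
    {"dx":0,"dy":0,"dz":4,"turn":0},
    {"dx":0,"dy":0,"dz":3,"turn":0},
    {"dx":0,"dy":0,"dz":0,"turn":0},
  ],
  fingers=8.5,
)

```text
time: 12.98
tool_pos: [0.4565, 0.0232, 0.211]
tcp_rot: [2.211, 2.218, 0.016]
wrist_force: [2.0, -0.3, 0.5]
width: 0.995
```

>>> jog_arm(
  motion=[
    {"dx":2.5,"dy":-2.2,"dz":0,"turn":0},
    {"dx":2.5,"dy":-2.2,"dz":0,"turn":0},
    {"dx":2.5,"dy":-2.2,"dz":0,"turn":0},
    {"dx":2.5,"dy":-2.2,"dz":0,"turn":0},
    {"dx":2.2,"dy":-2.2,"dz":0,"turn":0},
    {"dx":0,"dy":0,"dz":0,"turn":0},
    {"dx":0,"dy":0,"dz":0,"turn":0},
    {"dx":0,"dy":0,"dz":0,"turn":0},
    {"dx":0,"dy":0,"dz":0,"turn":0},
  ],
  fingers=5,
)

```text
time: 13.73
tool_pos: [0.5724, -0.086, 0.202]
tcp_rot: [-2.217, -2.225, 0.001]
wrist_force: [0.1, 0.5, 0.4]
width: 0.584
```

Run:
```python
from h import *
s=bot.read_state(); print(s['time'],s['tool_pos'],s['width'])
ci,im,d=grab('wrist'); save('w7.png',im); h=cv2.cvtColor(im,cv2.COLOR_RGB2HSV)
m=(im.max(2)<70).astype(np.uint8)
for c in cv2.findContours(m,0,2)[0]:
    a=cv2.contourArea(c)
    if 150<a<3000:
        (u,v),r=cv2.minEnclosingCircle(c); print(round(u),round(v),round(r),a,np.round(onz(ci,u,v,.026,True),4))
```

```text
13.7333 [ 0.57244234 -0.08600612  0.20202041] 0.5839203013806599
490 403 20 514.5 [ 0.9789 -0.4992  0.026 ]
63 404 22 629.5 [ 0.1555 -0.5105  0.026 ]
371 402 52 734.0 [ 0.7181 -0.4258  0.026 ]
279 368 55 342.0 [ 0.5746 -0.3352  0.026 ]
343 307 48 876.5 [ 0.6505 -0.2324  0.026 ]
199 297 45 837.5 [ 0.4795 -0.2199  0.026 ]
85 192 136 2694.5 [ 0.351  -0.0906  0.026 ]
544 44 16 228.5 [0.8999 0.1048 0.026 ]
```

View pics/w7.png

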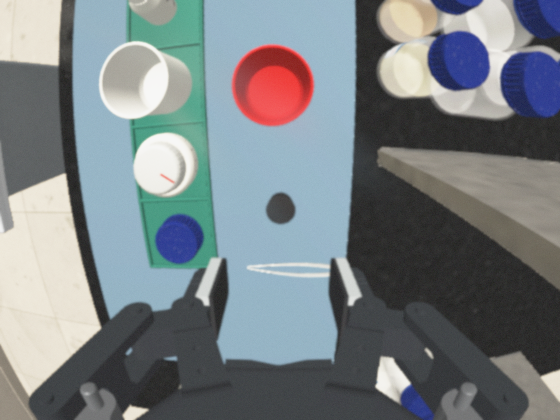

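The cup (145,80) stands in the middle bay, the timer (165,165) is in place, the cap (180,238) is centred and the stopper is at (281,210). Picking the stopper at (0.575,−0.111).

>>> jog_arm(
  motion=[
    {"dx":0.2,"dy":-2.5,"dz":0,"turn":0},
    {"dx":0,"dy":0,"dz":-4,"turn":0},
    {"dx":0,"dy":0,"dz":-4,"turn":0},
    {"dx":0,"dy":0,"dz":-4,"turn":0},
    {"dx":0,"dy":0,"dz":-3,"turn":0},
    {"dx":0,"dy":0,"dz":-2,"turn":0},
    {"dx":0,"dy":0,"dz":-1.5,"turn":0},
    {"dx":0,"dy":0,"dz":-0.8,"turn":0},
    {"dx":0,"dy":0,"dz":0,"turn":0},
    {"dx":0,"dy":0,"dz":0,"turn":0},
    {"dx":0,"dy":0,"dz":0,"turn":0},
  ],
)

```text
time: 14.7
tool_pos: [0.5767, -0.1118, 0.0109]
tcp_rot: [2.216, 2.224, 0.002]
wrist_force: [0.3, -0.0, 0.5]
width: 0.582
```

>>> jog_arm(
  motion=[
    {"dx":0,"dy":0,"dz":0,"turn":0},
    {"dx":0,"dy":0,"dz":0,"turn":0},
    {"dx":0,"dy":0,"dz":0,"turn":0},
    {"dx":0,"dy":0,"dz":0,"turn":0},
    {"dx":0,"dy":0,"dz":0,"turn":0},
    {"dx":0,"dy":0,"dz":0,"turn":0},
    {"dx":0,"dy":0,"dz":0,"turn":0},
    {"dx":0,"dy":0,"dz":0,"turn":0},
  ],
  fingers=2.2,
  grip_force=30,
)

```text
time: 15.37
tool_pos: [0.5768, -0.1122, 0.0111]
tcp_rot: [2.217, 2.223, 0.002]
wrist_force: [-1.0, 0.5, 6.0]
width: 0.324
```

>>> jog_arm(
  motion=[
    {"dx":0,"dy":0,"dz":0.5,"turn":0},
    {"dx":0,"dy":0,"dz":1,"turn":0},
    {"dx":0,"dy":0,"dz":2,"turn":0},
    {"dx":0,"dy":0,"dz":3,"turn":0},
    {"dx":0,"dy":0,"dz":3,"turn":0},
    {"dx":0,"dy":0,"dz":3,"turn":0},
    {"dx":0,"dy":0,"dz":2,"turn":0},
    {"dx":0,"dy":0,"dz":0,"turn":0},
    {"dx":0,"dy":0,"dz":0,"turn":0},
  ],
)

```text
time: 16.12
tool_pos: [0.5768, -0.1121, 0.1568]
tcp_rot: [2.215, 2.222, 0.004]
wrist_force: [0.3, -0.8, -0.7]
width: 0.327
```

Run:
```python
from h import *
s=bot.read_state(); print(s['time'],s['tool_pos'],s['width'])
ci,im,d=grab('wrist'); save('w8.png',cv2.resize(im[180:420,140:420],None,fx=2,fy=2))
```

```text
16.1167 [ 0.57681043 -0.11211082  0.15682216] 0.3269141835590834
```

View pics/w8.png

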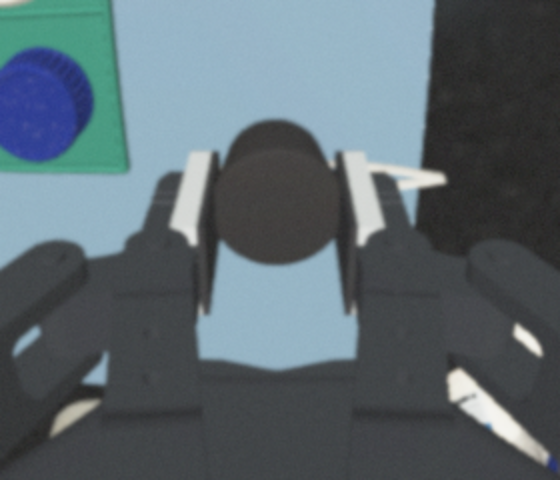

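The stopper is held level (270,195 in the crop). Carrying it to the left end bay at (0.448,0.188).

>>> jog_arm(
  motion=[
    {"dx":0,"dy":0,"dz":2,"turn":0},
    {"dx":-1.3,"dy":3,"dz":0,"turn":0},
    {"dx":-1.3,"dy":3,"dz":0,"turn":0},
    {"dx":-1.3,"dy":3,"dz":0,"turn":0},
    {"dx":-1.3,"dy":3,"dz":0,"turn":0},
    {"dx":-1.3,"dy":3,"dz":0,"turn":0},
    {"dx":-1.3,"dy":3,"dz":0,"turn":0},
    {"dx":-1.3,"dy":3,"dz":0,"turn":0},
    {"dx":-1.3,"dy":3,"dz":0,"turn":0},
    {"dx":-1.3,"dy":3,"dz":0,"turn":0},
    {"dx":-1.2,"dy":3,"dz":0,"turn":0},
    {"dx":0,"dy":0,"dz":0,"turn":0},
  ],
)

```text
time: 17.17
tool_pos: [0.4428, 0.1918, 0.1721]
tcp_rot: [-2.211, -2.226, 0.005]
wrist_force: [0.7, 0.4, 0.5]
width: 0.329
```

>>> jog_arm(
  motion=[
    {"dx":0,"dy":0,"dz":-3,"turn":0},
    {"dx":0,"dy":0,"dz":-3,"turn":0},
    {"dx":0,"dy":0,"dz":-2,"turn":0},
    {"dx":0,"dy":0,"dz":0,"turn":0},
    {"dx":0,"dy":0,"dz":0,"turn":0},
    {"dx":0,"dy":0,"dz":0,"turn":0},
    {"dx":0,"dy":0,"dz":0,"turn":0},
  ],
)

```text
time: 17.75
tool_pos: [0.4478, 0.1884, 0.0957]
tcp_rot: [2.218, 2.224, 0.003]
wrist_force: [1.6, 0.9, -0.1]
width: 0.327
```

Run:
```python
from h import *
for i in range(2): viewer.read_camera('wrist'); s=bot.read_state();print(s['time'],s['tool_pos'],s['width'])
```

```text
17.8 [0.44792909 0.18847323 0.0959173 ] 0.3284707465170464
17.85 [0.44789917 0.18849014 0.09593829] 0.32305147020271907
```

On target at (0.448,0.1885). Lowering by 8.15 cm.

>>> jog_arm(
  motion=[
    {"dx":0,"dy":0,"dz":-3,"turn":0},
    {"dx":0,"dy":0,"dz":-2.5,"turn":0},
    {"dx":0,"dy":0,"dz":-1,"turn":0},
    {"dx":0,"dy":0,"dz":-0.7,"turn":0},
    {"dx":0,"dy":0,"dz":-0.5,"turn":0},
    {"dx":0,"dy":0,"dz":-0.3,"turn":0},
    {"dx":0,"dy":0,"dz":-0.15,"turn":0},
    {"dx":0,"dy":0,"dz":0,"turn":0},
    {"dx":0,"dy":0,"dz":0,"turn":0},
    {"dx":0,"dy":0,"dz":0,"turn":0},
  ],
)

```text
time: 18.68
tool_pos: [0.4475, 0.1886, 0.0141]
tcp_rot: [2.217, 2.224, 0.003]
wrist_force: [-1.7, -0.3, 6.2]
width: 0.331
```

>>> jog_arm(
  motion=[
    {"dx":0,"dy":0,"dz":0,"turn":0},
    {"dx":0,"dy":0,"dz":0,"turn":0},
    {"dx":0,"dy":0,"dz":0,"turn":0},
    {"dx":0,"dy":0,"dz":0,"turn":0},
    {"dx":0,"dy":0,"dz":0.5,"turn":0},
    {"dx":0,"dy":0,"dz":2,"turn":0},
    {"dx":0,"dy":0,"dz":4,"turn":0},
    {"dx":0,"dy":0,"dz":4,"turn":0},
    {"dx":0,"dy":0,"dz":4,"turn":0},
    {"dx":0,"dy":0,"dz":4,"turn":0},
    {"dx":0,"dy":0,"dz":0,"turn":0},
  ],
  fingers=4.5,
)

```text
time: 19.6
tool_pos: [0.4519, 0.1902, 0.2077]
tcp_rot: [2.213, 2.22, 0.023]
wrist_force: [1.2, 0.9, 1.1]
width: 0.525
```

>>> jog_arm(
  motion=[
    {"dx":2.5,"dy":2,"dz":0,"turn":0},
    {"dx":3,"dy":2,"dz":0,"turn":0},
    {"dx":3,"dy":1.5,"dz":0,"turn":0},
    {"dx":3,"dy":0,"dz":0,"turn":0},
    {"dx":0.3,"dy":0,"dz":0,"turn":0},
    {"dx":0,"dy":0,"dz":0,"turn":0},
    {"dx":0,"dy":0,"dz":0,"turn":0},
    {"dx":0,"dy":0,"dz":0,"turn":0},
    {"dx":0,"dy":0,"dz":0,"turn":0},
  ],
)

```text
time: 20.35
tool_pos: [0.5633, 0.2429, 0.1977]
tcp_rot: [-2.218, -2.225, 0.001]
wrist_force: [-0.2, -0.6, -0.1]
width: 0.52
```

Run:
```python
from h import *
s=bot.read_state(); print(s['time'],s['tool_pos'],s['width'])
ci,im,d=grab('wrist'); save('w9.png',im); h=cv2.cvtColor(im,cv2.COLOR_RGB2HSV)
m=((h[...,0]<20)&(h[...,1]>150)&(im[...,0]>150)).astype(np.uint8)
for c in cv2.findContours(m,0,2)[0]:
    if cv2.contourArea(c)>80:
        p=np.array([onz(ci,*q,.033,True) for q in c[:,0]]); print(c[:,0].mean(0),(p.min(0)+p.max(0))/2,np.ptp(p,axis=0))
```

```text
20.35 [0.5633049  0.24291572 0.19773813] 0.5203379841904532
[280.0862069 349.5862069] [0.567756   0.03723715 0.033     ] [0.05338678 0.04893012 0.        ]
[281.80645161 160.67741935] [0.56672688 0.27005767 0.033     ] [1.62173349e-02 1.74515441e-02 5.55111512e-17]
```

View pics/w9.png

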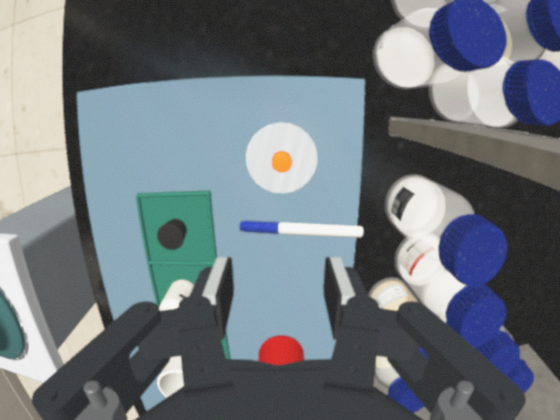

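The stopper (172,235) stands in its bay (140–215, 192–262). The lid's knob at (281,161) measures (0.5665,0.2695). Picking the lid.

>>> jog_arm(
  motion=[
    {"dx":0.3,"dy":2.6,"dz":0,"turn":0},
    {"dx":0,"dy":0,"dz":-4,"turn":0},
    {"dx":0,"dy":0,"dz":-4,"turn":0},
    {"dx":0,"dy":0,"dz":-4,"turn":0},
    {"dx":0,"dy":0,"dz":-3,"turn":0},
    {"dx":0,"dy":0,"dz":-2,"turn":0},
    {"dx":0,"dy":0,"dz":-1,"turn":0},
    {"dx":0,"dy":0,"dz":-0.5,"turn":0},
    {"dx":0,"dy":0,"dz":0,"turn":0},
    {"dx":0,"dy":0,"dz":0,"turn":0},
    {"dx":0,"dy":0,"dz":0,"turn":0},
  ],
)

```text
time: 21.32
tool_pos: [0.5692, 0.27, 0.0151]
tcp_rot: [2.217, 2.224, 0.006]
wrist_force: [-0.1, 0.3, 0.7]
width: 0.527
```

>>> jog_arm(
  motion=[
    {"dx":-0.2,"dy":0,"dz":-0.1,"turn":0},
    {"dx":0,"dy":0,"dz":0,"turn":0},
    {"dx":0,"dy":0,"dz":0,"turn":0},
    {"dx":0,"dy":0,"dz":0,"turn":0},
    {"dx":0,"dy":0,"dz":0,"turn":0},
    {"dx":0,"dy":0,"dz":0,"turn":0},
    {"dx":0,"dy":0,"dz":0,"turn":0},
    {"dx":0,"dy":0,"dz":0,"turn":0},
    {"dx":0,"dy":0,"dz":0,"turn":0},
    {"dx":0,"dy":0,"dz":0,"turn":0},
  ],
  fingers=1.2,
  grip_force=40,
)

```text
time: 22.15
tool_pos: [0.5663, 0.2696, 0.0132]
tcp_rot: [2.218, 2.224, 0.002]
wrist_force: [-1.6, -0.1, 6.2]
width: 0.219
```

>>> jog_arm(
  motion=[
    {"dx":0,"dy":0,"dz":0.5,"turn":0},
    {"dx":0,"dy":0,"dz":1,"turn":0},
    {"dx":0,"dy":0,"dz":2,"turn":0},
    {"dx":0,"dy":0,"dz":3,"turn":0},
    {"dx":0,"dy":0,"dz":3,"turn":0},
    {"dx":0,"dy":0,"dz":3,"turn":0},
    {"dx":0,"dy":0,"dz":3,"turn":0},
    {"dx":0,"dy":0,"dz":2,"turn":0},
    {"dx":0,"dy":0,"dz":0,"turn":0},
    {"dx":0,"dy":0,"dz":0,"turn":0},
    {"dx":0,"dy":0,"dz":0,"turn":0},
  ],
)

```text
time: 23.07
tool_pos: [0.5645, 0.2688, 0.1856]
tcp_rot: [-2.218, -2.224, 0.003]
wrist_force: [0.2, 0.6, -1.1]
width: 0.214
```

Run:
```python
from h import *
s=bot.read_state(); print(s['time'],s['tool_pos'],s['width'])
ci,im,d=grab('wrist'); save('w10.png',im); np.savez('pics/w10.npz',im=im,R=ci['R'],t=ci['t'])
```

```text
23.0667 [0.56454548 0.26880499 0.18558623] 0.21430257015840445
```

View pics/w10.png

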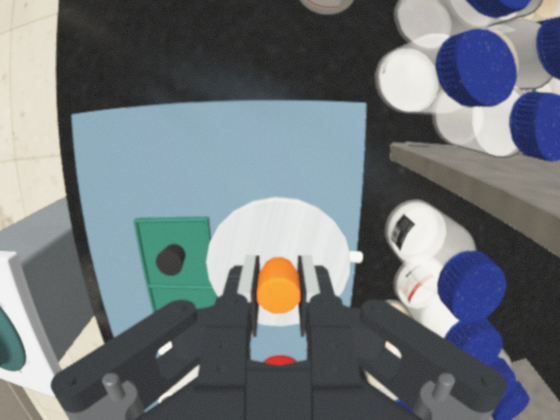

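The lid is held level by its knob (279,285). I check the placed cup's rim from the top camera before carrying the lid over.

Run:
```python
from h import *
ci,im,d=grab('top'); save('t11.png',im); P=cloud(ci,d)
for n,(u0,v0,u1,v1) in dict(cup=(295,215,335,262),stop=(235,218,265,258),cap=(362,215,400,258),timer=(330,215,366,258),vial=(266,222,294,256)).items():
    q=P[v0:v1,u0:u1].reshape(-1,3); q=q[(d[v0:v1,u0:u1].ravel()>0)&(q[:,2]<.11)]; zt=np.percentile(q[:,2],99.5); t=q[q[:,2]>zt-.006]
    print(n,'%.3f'%zt,len(t),((t.min(0)+t.max(0))/2).round(4),np.ptp(t,axis=0).round(3))
save('t11c.png',cv2.resize(im[150:275,190:460],None,fx=2.9,fy=2.9))
```

```text
cup 0.094 92 [0.4539 0.02   0.0924] [0.062 0.062 0.008]
stop 0.033 106 [0.4475 0.189  0.0307] [0.028 0.028 0.007]
cap 0.034 269 [ 0.4604 -0.1482  0.0316] [0.048 0.049 0.007]
timer 0.053 278 [ 0.4528 -0.0635  0.0513] [0.047 0.049 0.008]
vial 0.081 82 [0.4478 0.1068 0.0787] [0.022 0.022 0.007]
```

View pics/t11c.png

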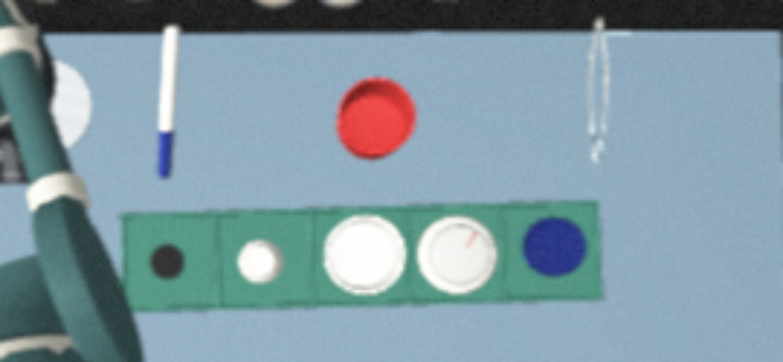

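All pieces are where they belong and timer and vial haven't moved. Cup axis is at (0.453,0.0205). Carrying the lid over it.

>>> jog_arm(
  motion=[
    {"dx":-1.2,"dy":-2.7,"dz":0,"turn":0},
    {"dx":-1.2,"dy":-2.7,"dz":0,"turn":0},
    {"dx":-1.2,"dy":-2.7,"dz":0,"turn":0},
    {"dx":-1.2,"dy":-2.7,"dz":0,"turn":0},
    {"dx":-1.2,"dy":-2.7,"dz":0,"turn":0},
    {"dx":-1.2,"dy":-2.7,"dz":0,"turn":0},
    {"dx":-1.2,"dy":-2.7,"dz":0,"turn":0},
    {"dx":-1.2,"dy":-2.7,"dz":0,"turn":0},
    {"dx":-1.5,"dy":-3.1,"dz":0,"turn":0},
    {"dx":0,"dy":0,"dz":0,"turn":0},
    {"dx":0,"dy":0,"dz":0,"turn":0},
    {"dx":0,"dy":0,"dz":0,"turn":0},
  ],
)

```text
time: 24.17
tool_pos: [0.4541, 0.0223, 0.1858]
tcp_rot: [-2.218, -2.223, 0.001]
wrist_force: [0.2, -0.3, -0.9]
width: 0.214
```

>>> jog_arm(
  motion=[
    {"dx":0,"dy":0,"dz":-2,"turn":0},
    {"dx":0,"dy":0,"dz":-2,"turn":0},
    {"dx":0,"dy":0,"dz":0,"turn":0},
    {"dx":0,"dy":0,"dz":0,"turn":0},
    {"dx":0,"dy":0,"dz":0,"turn":0},
    {"dx":0,"dy":0,"dz":0,"turn":0},
    {"dx":0,"dy":0,"dz":0,"turn":0},
  ],
)

```text
time: 24.75
tool_pos: [0.4556, 0.0225, 0.148]
tcp_rot: [2.216, 2.224, 0.002]
wrist_force: [-0.1, 0.1, -1.5]
width: 0.215
```

Run:
```python
from h import *
for i in range(2): ci,im,d=grab('scene'); s=bot.read_state();print(s['time'],s['tool_pos'],s['width'])
save('s12.png',cv2.resize(im[190:310,210:370],None,fx=4.5,fy=4.5,interpolation=cv2.INTER_CUBIC))
```

```text
24.8 [0.45542882 0.02242213 0.14792573] 0.21515094484492472
24.85 [0.45526491 0.02232414 0.1477673 ] 0.21559855562596322
```

View pics/s12.png

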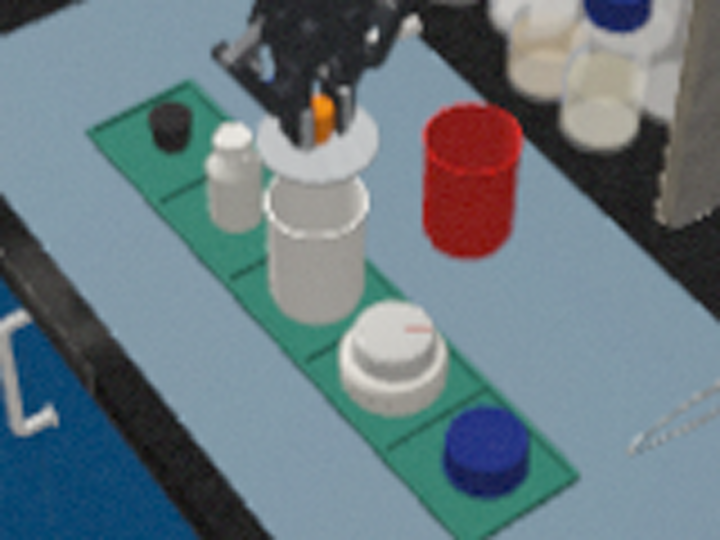

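The lid (318,145) hangs level over the cup rim (317,205). A 1–2 mm correction, then lower to the seat.

>>> jog_arm(
  motion=[
    {"dx":-0.15,"dy":-0.1,"dz":-1,"turn":0},
    {"dx":0,"dy":0,"dz":-1,"turn":0},
    {"dx":0,"dy":0,"dz":-0.8,"turn":0},
    {"dx":0,"dy":0,"dz":-0.6,"turn":0},
    {"dx":0,"dy":0,"dz":-0.4,"turn":0},
    {"dx":0,"dy":0,"dz":-0.3,"turn":0},
    {"dx":0,"dy":0,"dz":-0.2,"turn":0},
    {"dx":0,"dy":0,"dz":-0.2,"turn":0},
    {"dx":0,"dy":0,"dz":-0.1,"turn":0},
    {"dx":0,"dy":0,"dz":0,"turn":0},
    {"dx":0,"dy":0,"dz":0,"turn":0},
    {"dx":0,"dy":0,"dz":0,"turn":0},
  ],
)

```text
time: 25.85
tool_pos: [0.4533, 0.0212, 0.1011]
tcp_rot: [2.218, 2.224, 0.001]
wrist_force: [0.5, 0.9, -0.6]
width: 0.217
```

>>> jog_arm(
  motion=[
    {"dx":0,"dy":0,"dz":-0.1,"turn":0},
    {"dx":0,"dy":0,"dz":0,"turn":0},
    {"dx":0,"dy":0,"dz":-0.1,"turn":0},
    {"dx":0,"dy":0,"dz":0,"turn":0},
    {"dx":0,"dy":0,"dz":0,"turn":0},
    {"dx":0,"dy":0,"dz":0,"turn":0},
  ],
)

```text
time: 26.35
tool_pos: [0.4533, 0.0212, 0.0992]
tcp_rot: [2.218, 2.225, 0.001]
wrist_force: [-1.1, 0.4, 4.5]
width: 0.216
```

Contact at z 0.099, the expected seat height. Releasing slowly and rising.

>>> jog_arm(
  motion=[
    {"dx":0,"dy":0,"dz":0,"turn":0},
    {"dx":0,"dy":0,"dz":0,"turn":0},
    {"dx":0,"dy":0,"dz":0,"turn":0},
    {"dx":0,"dy":0,"dz":0,"turn":0},
    {"dx":0,"dy":0,"dz":0,"turn":0},
    {"dx":0,"dy":0,"dz":1,"turn":0},
    {"dx":0,"dy":0,"dz":2,"turn":0},
    {"dx":0,"dy":0,"dz":4,"turn":0},
    {"dx":0,"dy":0,"dz":4,"turn":0},
    {"dx":0,"dy":0,"dz":2,"turn":0},
  ],
  fingers=4.5,
)

```text
time: 27.18
tool_pos: [0.4552, 0.0212, 0.2345]
tcp_rot: [2.215, 2.221, 0.008]
wrist_force: [1.1, -0.5, 0.7]
width: 0.526
```

>>> jog_arm(
  motion=[
    {"dx":-0.4,"dy":3,"dz":0,"turn":0},
    {"dx":-0.4,"dy":3,"dz":0,"turn":0},
    {"dx":-0.4,"dy":3,"dz":0,"turn":0},
    {"dx":-0.4,"dy":3,"dz":0,"turn":0},
    {"dx":-0.4,"dy":3,"dz":0,"turn":0},
    {"dx":-0.4,"dy":3,"dz":0,"turn":0},
    {"dx":-0.4,"dy":3,"dz":0,"turn":0},
    {"dx":-0.4,"dy":3,"dz":0,"turn":0},
    {"dx":-0.4,"dy":3,"dz":0,"turn":0},
    {"dx":0,"dy":0,"dz":0,"turn":0},
    {"dx":0,"dy":0,"dz":0,"turn":0},
    {"dx":0,"dy":0,"dz":0,"turn":0},
  ],
)

```text
time: 28.18
tool_pos: [0.4169, 0.2909, 0.2291]
tcp_rot: [2.217, 2.225, -0.001]
wrist_force: [-0.8, 0.3, 0.3]
width: 0.528
```

Run:
```python
from h import *
ci,im,d=grab('top'); P=cloud(ci,d)
for n,(u0,v0,u1,v1) in dict(knob=(300,215,335,262),stop=(235,218,265,258),cap=(362,215,400,258),timer=(330,215,366,258),vial=(266,222,294,256),marker=(240,155,256,214),tw=(389,153,404,208),jar=(102,155,155,192)).items():
    q=P[v0:v1,u0:u1].reshape(-1,3); q=q[(d[v0:v1,u0:u1].ravel()>0)&(q[:,2]<.16)]; zt=np.percentile(q[:,2],99.5); t=q[q[:,2]>zt-.006]
    print(n,'%.3f'%zt,len(t),((t.min(0)+t.max(0))/2).round(4),np.ptp(t,axis=0).round(3))
    if n=='knob':
        t=q[(q[:,2]>.085)&(q[:,2]<.106)]; print('disc',((t.min(0)+t.max(0))/2).round(4),np.ptp(t,axis=0).round(3)); A=np.c_[t[:,:2],np.ones(len(t))]; print('slope',np.linalg.lstsq(A,t[:,2],rcond=None)[0])
_,sc,_=grab('scene')
a=cv2.resize(im[150:275,190:460],(780,361)); b=cv2.resize(sc[190:310,210:370],(320,239)); c=np.zeros((239,780,3),np.uint8); c[:,:320]=b; c[:,330:650]=cv2.resize(sc[190:250,250:330],(320,239)); save('f13.png',np.vstack([a,c])[:600])
print(bot.read_state()['tool_pos'],bot.read_state()['time'])
```

```text
knob 0.124 54 [0.4538 0.0205 0.1231] [0.018 0.016 0.009]
disc [0.4539 0.0202 0.0957] [0.071 0.071 0.012]
slope [-0.00355448 -0.00731079  0.09800367]
stop 0.034 106 [0.4475 0.1889 0.0328] [0.028 0.028 0.01 ]
cap 0.034 278 [ 0.4604 -0.1483  0.0312] [0.048 0.05  0.007]
timer 0.097 20 [ 0.4539 -0.0137  0.097 ] [0.028 0.003 0.005]
vial 0.081 78 [0.4478 0.1069 0.079 ] [0.022 0.022 0.007]
marker 0.017 173 [0.5897 0.1905 0.016 ] [0.133 0.015 0.01 ]
tw 0.012 54 [ 0.6016 -0.1873  0.0094] [0.121 0.029 0.007]
jar 0.150 335 [0.6032 0.4733 0.1484] [0.049 0.053 0.008]
[0.41712721 0.29025634 0.22897135] 28.2833
```

The picture limit is reached, but the depth checks are clear: the lid disc is at (0.4539,0.0202) over the cup axis (0.4539,0.0200), slope under 0.01. Handing in.

```bash
python3 -c "
from workcell import bot
print(bot.finish_job())"
```

```text
the job is handed in; nothing more can be done
None
```

The sampling station is set out and handed in at about 28 s of the 117 s allowed; `finish_job()` gives no verdict. The steel cup is in the middle bay with its lid on, the blue cap is in the end bay by the timer, and the stopper is in the end bay by the vial.

Last checks, from top-camera depth after the gripper had withdrawn:

| Piece | Result |
|---|---|
| Cup | about 1.5 mm from the middle of its bay (measured just before the lid went on) |
| Lid | within 1 mm of the cup axis, slope under 0.01 |
| Stopper | within about 1–2 mm of the middle of its bay |
| Cap | within about 3 mm of the middle of its bay |
| Vial and marker | unmoved |
| Jar | reading within about 2 mm of its start |

- **Tweezers:** the last height-based reading shifted by about 12 mm, but with a different visible outline (12 cm long instead of 10). They looked unmoved in the last overhead picture, taken before the lid went on, and nothing came near them after that.
- **Timer:** its last reading was spoiled because the lid's edge fell in the measuring window. It was unmoved just before the lid was placed.
- **Final picture:** the viewer refused it because the 16-picture limit was reached, so the last check is by numbers only.

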